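Clamp a turned foot in the drilling fixture and close its bush plate

ROBOT

A 6-joint arm with a two-finger parallel gripper is mounted at the origin on the work surface; the furniture and walls round the work are solid. World frame = base frame: x ahead of the robot, y to its left, z up, the work surface at z = 0. Lengths are in m, angles in rad, forces in N, time in s.
With the tool pointing down it reaches from about 0.275 to 0.85 m from the base axis. Payload 19 kg.
Tool frame: the origin (TCP) lies on the centre line of the jaws, within the pads' length; the fingertips stand 11 mm ahead of it and the grasp point (between the pads) lies 8 mm behind it; z points along the fingers, y is the line along which they close (so a half turn about z gives the same grasp; the last joint's range is limited). The gripper opens to 85 mm and grips with 20 to 120 N. Pads are 22 mm wide; open, the fingers measure 114 mm over their backs; the gripper's body (76 mm by 85 mm) begins 54 mm behind the grasp point. The pads swing forward as they close: fully open they stand 13 mm farther back than shut.
Start: joints at [-1.273, 0.15, 1.437, -0, 1.554, -0.134], TCP at [0.241, -0.522, 0.242] pointing down, gripper open.
Joint ranges: [-2.8, 2.8], [-0.68, 2.1], [0.12, 2.68], [-1.39, 4.53], [0.16, 2.79], [-2.81, 2.81]. Speed limits (rad/s): [1.89, 1.89, 2.22, 3.01, 3.01, 3.01].

INTERFACE

Orientations are given as a unit quaternion [w, x, y, z].
In Python, from workcell import r gives the robot as it stands.
- The arm moves only by the tool drive_tool, never from a script. Its argument "motion" is a list of rows, each a list of 7 numbers: the turn, a rotation vector about the tool's x, y, z in degrees, then the shift along the tool's x, y, z in mm, then the closure, from -1 (fully open) to 1 (shut). A call has exactly 8 rows; each row shifts and turns the commanded pose from where the row before left it, along the tool's axes as they then stand; what a row does not reach is not made up. A row lasts 1/8 s, in which the tool goes at most 62.5 mm and 10.7 degrees, less where a joint would pass 70% of its speed; a pose out of reach is approached as far as the arm can. A call with a gripper value outside its range is refused whole. The fingers move at their own pace and stop on an object; "force" is the grip in N (left out, the last holds). Time passes only in rows, so rows that do not move let the fingers close, or fill a call up. It gives the time, the measured TCP pose, the force, the opening and the grip force at its end, in the units of the state.
- r.read_state(): the state, without advancing time (a new reading comes with each control period).
- r.snapshot(name): name is "scene" or "top" or "wrist"; returns a dict with "img" (400x640x3 uint8, red, green, blue), "range_z" (400x640 float32, m along the optical axis (not along the pixel's ray), 0 where there is no reading), "vertical_fov" (degrees; the focal length in pixels is half the picture's height over the tangent of half this angle, whatever the lens; pixels are square), "cx", "cy" (the principal point, pixels), "eye" and "orientation" of the camera in the world. Camera axes: x right, y up, looking along -z (the intrinsics and any distortion apply to the point x, -y, -z); pixel columns grow to the right and rows downward; lengths in m; the calibration is good to about 2 mm. A picture is of the moment at which its call begins.
- r.close_job(): hands the job in; it is judged then, once.
The state is a dict: "time_s": time; "joints": joint angles; "joint_vel": joint speeds; "effort": joint torques, N m; "eef_pos": TCP position; "eef_rot": TCP orientation; "contact_force": force on the tool from outside, world axes, zero at the start; "moment": the same for the moment, N m; "opening": opening from 0.0 (shut) to 1.0 (fully open); "gripper_force": force on a finger pad.
Only numpy, scipy, OpenCV 4.12 (cv2) and the standard library are available. Lean on these libraries where they do the work, as an engineer would, in place of code of your own. Each camera call takes 0.05 s, during which the arm holds its last target. There are 200 camera calls.

TASK

Get the drilling fixture ready for the next furniture foot: turn the knurled chuck sleeve clockwise until its three jaws grip the turned foot firmly and centred, and only then take the bush plate from its sloped rest by the grip bar and lower it, level, over the two guide pins (drill bush over the foot, large hole on the large pin) until it rests fully home on the shoulders. Do not let go of the plate before it is down, and leave the other things on the bench undisturbed.

Things in the scene. Friction and masses are not known exactly. Their poses are not given: they have to be found in the camera images.
- fixture: drilling fixture fixed to the bench, grey base 140x246x16 mm. Origin on the bench midway between the guide pins; z up, y along the pin line, -x its front, where the chuck stands. At y +90 and -90 mm, pillars 32 mm across end in flat shoulders at z 106 mm, each with a steel guide pin 35 mm tall (nose tapered 7 mm, top at z 141). Two front rests at x -55, y +95 and -95 mm, tops also at z 106.
- fixture_seat (a point): point midway between the pins at shoulder height, z = 106 mm: the centre of the plate's underside lies here when the plate is fully down; axes as the fixture's
- pin_large (a point): axis of the large guide pin, 18 mm in diameter, at shoulder height (fixture y = +90 mm)
- pin_small (a point): axis of the small guide pin, 14 mm in diameter, at shoulder height (fixture y = -90 mm)
- chuck_axis (a point): point on the chuck's vertical axis, 42 mm in front of the pin line (fixture x -42 mm), 60 mm above the bench: the height to grip the sleeve, a knurled dark steel ring 58 mm in diameter from z 36 to 76 mm, free for 50 mm all round above z 30. The jaws rise inside it to z 82, the foot to z 100 mm
- chuck_sleeve (a joint): turn of the chuck sleeve (rad), 0 = jaws fully open (18.5 mm from the axis), grows CLOCKWISE seen from above; moves the three jaws inward together 4 mm per rad. They meet the 28 mm stem at about 1.1 rad, then it gets stiff; 1.3 is firmly tight, hard stop at 1.6. Starts between 0 and 0.3; friction 0.35 N m, stays where it is left
- jaw1: steel chuck jaw, 10 mm wide, at the front of the chuck (fixture -x side); slides radially, driven by the sleeve; top at z = 82 mm
- jaw2: second chuck jaw, 120 degrees round from the first
- jaw3: third chuck jaw, 240 degrees round from the first
- foot: turned wooden furniture foot, stem 28 mm in diameter, head 35 mm, 60 mm tall, standing upright and loose inside the open chuck on its floor (z 40 mm), up to 3 mm off centre; origin at the centre of its underside, z up its axis. Its head stands out above the jaws
- plate: the fixture's bush plate: plywood, 130x220x16 mm, about 0.4 kg. Origin at the centre of its underside, z out of its upper face, y along its long side. Starts on the sloped rest, tilted 35 degrees about its long side, its -x edge (with the drill bush) down against the lip, its upper face looking the way the rest faces
- handle (a point): centre of the plate's grip bar: dark wood, 18 mm wide (along plate x), 18 mm high, 110 mm long along plate y, on two steel posts; 50 mm above the plate's underside on the plate's z axis, 25 mm of free space under the bar; the plate balances here; axes as the plate's
- hole_large (a point): centre of the plate's large hole, 20 mm in diameter, at the underside (plate y = +90 mm)
- hole_small (a point): centre of the plate's small hole, 16 mm in diameter, at the underside (plate y = -90 mm)
- drill_bush (a point): axis of the plate's drill bush (a raised steel ring 29 mm across standing 7 mm above the plate), at the underside, plate x = -42 mm; it comes over the chuck when the plate is on
- plate_rest: sloped plywood rest, fixed to the bench, base 150x200 mm; origin on the bench under its middle; it faces its own -x side (low edge, with a dark 10 mm lip; roughly towards the robot), its sloping top rises towards +x at 35 degrees, from about 25 mm to 110 mm high
- glue_bottle: bystander, not to be disturbed: white glue bottle with orange nozzle, 68 mm across, 212 mm tall, standing behind the fixture; origin at the centre of its underside
- screw_packet: bystander, not to be disturbed: upright carton with a dark lid, 66x63 mm, 88 mm tall, standing between the fixture and the plate rest; origin at the centre of its underside
- tape_measure: bystander, not to be disturbed: tape measure, 38x83x62 mm tall, right of the fixture; origin at the centre of its underside
- block_plane: bystander, not to be disturbed: block plane, 50x162x55 mm tall, farther right; origin at the centre of its underside
There are look-alikes about, which are no part of the job. Of the things like the foot, leave any that is red; of the rest the smaller one is meant.

How it is judged:
By the outcome, as a careful person would: the job done as asked, in the order asked, and still so for the second after the job is handed in, with the robot touching nothing.
It also fails if it takes over 58 s, if anything falls off the work surface, if the arm or the gripper's body presses on something with over 40 N, if the wrist force passes 120 N, or if a joint passes its speed limit or range.

## Working session

There is one attempt and no reset: what is moved stays moved. The work goes in short steps, Python scripts to look and compute and a tool call to move; the robot and the scene stay as the last step left them, time stands still between calls to the robot, and variables do not carry over. Pictures are saved under pics/ and viewed, at most 13 in all, crops included, and the job is handed in when it is done.

Besides the shell and the picture viewer there is one more tool, called after ">>>" as name([rows], argument=value, ...), one row to a line, values as JSON. drive_tool: Moves the arm, as the interface text tells. Its arguments: {"type":"object","properties":{"motion":{"type":"array","items":{"type":"array","items":{"type":"number"}}},"force":{"type":"number"}},"required":["motion"]}

```bash
mkdir -p pics; ls; cat > h.py <<'E'
import numpy as np, cv2
from scipy.spatial.transform import Rotation as R
from workcell import r
def Rq(q): return R.from_quat([q[1],q[2],q[3],q[0]])
def snap(n):
    s=r.snapshot(n); np.savez(''+n+'.npz',**{k:np.array(v) for k,v in s.items()}); return s
def load(n):
    d=np.load(''+n+'.npz'); return {k:(d[k] if d[k].ndim else d[k].item()) for k in d.files}
def cloud(s):
    h,w=s['range_z'].shape; f=h/2/np.tan(np.radians(s['vertical_fov'])/2)
    u,v=np.meshgrid(np.arange(w),np.arange(h)); z=s['range_z']
    c=np.stack([(u-s['cx'])/f*z,-(v-s['cy'])/f*z,-z],-1)
    P=c@Rq(s['orientation']).as_matrix().T+np.array(s['eye']); P[z<=0]=np.nan
    return P
def save(s,n): cv2.imwrite('pics/'+n+'.png',cv2.cvtColor(s['img'],cv2.COLOR_RGB2BGR))
E
python3 - <<'E'
from h import *
for n in('scene','top'):
    s=snap(n);save(s,n+'1');print(n,{k:s[k] for k in s if k not in('img','range_z')})
a=[cv2.imread(f'pics/{n}1.png') for n in('scene','top')]
print(r.read_state())
E
```

```text
pics
scene {'vertical_fov': 55.69366404695055, 'cx': 316.7481987682981, 'cy': 198.3700269140804, 'eye': array([0.13578432, 0.7198447 , 0.99622052]), 'orientation': array([-0.25735837, -0.10068657,  0.31910421,  0.90653262])}
top {'vertical_fov': 56.68114195307878, 'cx': 320.6683461453413, 'cy': 197.55072537051774, 'eye': array([0.42135941, 0.11512777, 1.38312199]), 'orientation': array([-0.69735183, -0.03102211,  0.03007113,  0.71542559])}
{'time_s': 0.1, 'joints': array([-1.27298734e+00,  1.50926948e-01,  1.43791750e+00, -6.10772203e-06,
        1.55379591e+00, -1.33990512e-01]), 'joint_vel': array([-0.00021464, -0.00287016, -0.00125105, -0.0001551 , -0.00063756,
        0.00086122]), 'effort': array([ 4.70297760e-03, -7.14383626e+01, -5.71795034e+01, -6.53026450e-05,
        7.14295136e-03,  1.21888769e-05]), 'eef_pos': array([ 0.24056853, -0.52204247,  0.2417656 ]), 'eef_rot': array([-5.21846602e-04,  9.76783894e-01,  2.14226397e-01, -4.59035692e-05]), 'contact_force': array([ 0.67364779,  0.29416295, -0.4692613 ]), 'moment': array([-0.01336103, -0.03379694, -0.02194918]), 'gripper_force': 0.0, 'opening': 0.9973453430963414}
```

View both.

View pics/scene1.png

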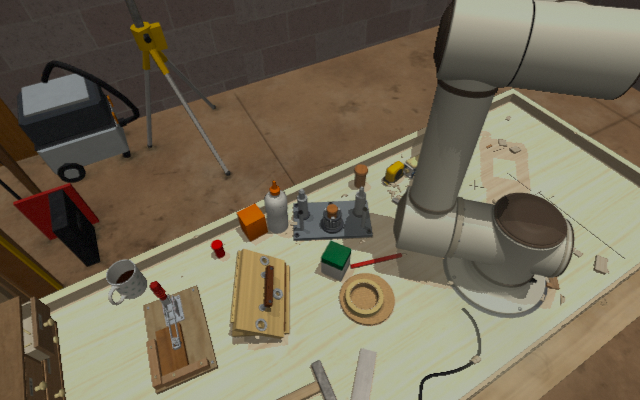

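View pics/top1.png

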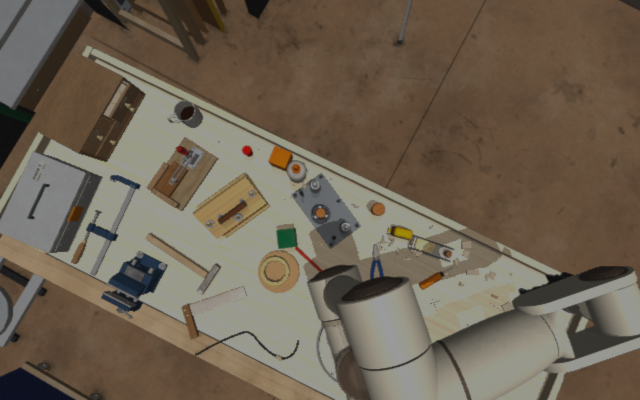

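The scene view shows the fixture at about (332,215) with a tan foot in the chuck, the plate on its rest at (263,293), the green-lidded screw packet at (336,258), and the glue bottle at (276,210). There are three foot-like things: a red one at (218,248), which is excluded, a larger brown one at (361,176), and the smaller tan one in the chuck at (332,211). The one in the chuck fits the description. I'll confirm it with an enlarged crop and measure from the depth.

```bash
python3 - <<'E'
from h import *
s=load('scene');t=load('top');Ps=cloud(s);Pt=cloud(t)
for n,P,px in(('s',Ps,[(332,211),(361,170),(218,243),(303,195),(360,195),(336,252),(268,285),(262,258),(261,324),(276,185)]),('t',Pt,[(320,212),(377,208),(247,150),(316,184),(346,226),(287,237),(232,211),(202,215),(256,195),(297,170)])):
    for u,v in px: print(n,u,v,P[v,u].round(3))
a=cv2.cvtColor(s['img'],cv2.COLOR_RGB2BGR)[155:345,205:405]
b=cv2.cvtColor(t['img'],cv2.COLOR_RGB2BGR)[130:270,180:400]
A=cv2.resize(a,(600,570),interpolation=cv2.INTER_CUBIC)
cv2.imwrite('pics/c1.png',A)
cv2.imwrite('pics/c2.png',cv2.resize(b,(792,504),interpolation=cv2.INTER_CUBIC))
E
```

```text
s 332 211 [0.472 0.128 0.099]
s 361 170 [ 0.485 -0.083  0.077]
s 218 243 [0.711 0.377 0.062]
s 303 195 [0.568 0.137 0.123]
s 360 195 [0.427 0.039 0.11 ]
s 336 252 [0.395 0.237 0.087]
s 268 285 [0.484 0.427 0.118]
s 262 258 [0.561 0.358 0.081]
s 261 324 [0.456 0.504 0.065]
s 276 185 [0.621 0.191 0.19 ]
t 320 212 [0.482 0.119 0.103]
t 377 208 [ 0.492 -0.081  0.084]
t 247 150 [0.715 0.378 0.062]
t 316 184 [0.576 0.13  0.135]
t 346 226 [0.431 0.033 0.141]
t 287 237 [0.399 0.236 0.091]
t 232 211 [0.493 0.419 0.118]
t 202 215 [0.482 0.527 0.102]
t 256 195 [0.55  0.345 0.069]
t 297 170 [0.618 0.19  0.184]
```

View pics/c1.png

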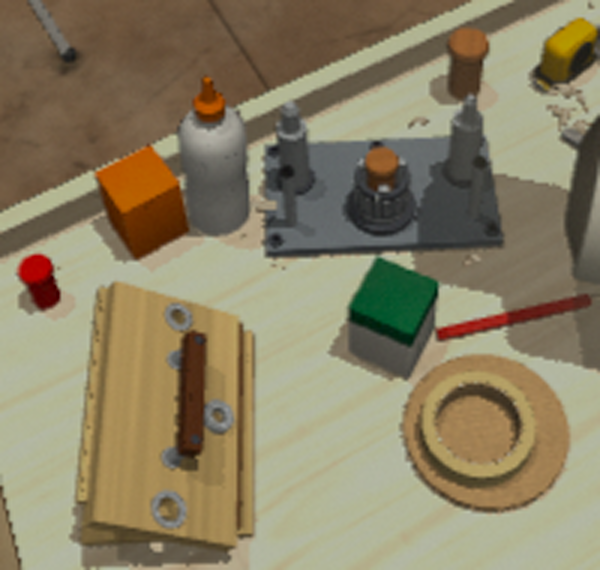

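View pics/c2.png

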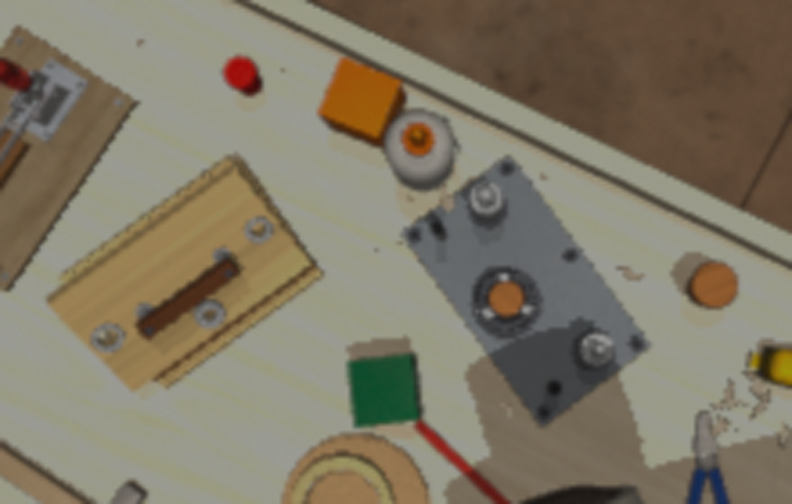

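The crops confirm it: the tan foot standing in the chuck (scene crop 381,165) is smaller than the brown one at (468,55), and it isn't red. Next I'll fit the fixture model and measure the plate.

```bash
cat >> h.py <<'E'
from scipy.optimize import least_squares
def fitfix(P,g):
    """fit fixture x,y,yaw to points on pillars, pins, sleeve sides"""
    P=P.reshape(-1,3); P=P[np.isfinite(P).all(1)]
    def loc(p,Q):
        c,s=np.cos(p[2]),np.sin(p[2]); d=Q[:,:2]-p[:2]
        return np.c_[d@[c,s],d@[-s,c],Q[:,2]]
    C=[(0,90,.022,.103,16),(0,-90,.022,.103,16),(0,90,.109,.133,9),(0,-90,.109,.133,7),(-42,0,.038,.074,29)]
    def res(p,full=False):
        out=[]
        for (x,y,a,b,rad),Q in zip(C,sel):
            L=loc(p,Q); out.append(np.hypot(L[:,0]-x/1e3,L[:,1]-y/1e3)-rad/1e3)
        return out if full else np.concatenate(out)
    p=np.array(g,float)
    for it in range(3):
        L=loc(p,P); sel=[P[(np.abs(np.hypot(L[:,0]-x/1e3,L[:,1]-y/1e3)-rad/1e3)<(.012,.007,.005)[it])&(L[:,2]>a)&(L[:,2]<b)] for x,y,a,b,rad in C]
        p=least_squares(res,p,loss='soft_l1',f_scale=.001).x
    print('fix',p[:2].round(4),np.degrees(p[2]).round(2),[(len(o),np.round(np.median(o)*1e3,1)) for o in res(p,True)])
    return p
def F2W(p,v): c,s=np.cos(p[2]),np.sin(p[2]); return np.array([p[0]+c*v[0]-s*v[1],p[1]+s*v[0]+c*v[1],v[2]])
E
python3 - <<'E'
from h import *
for n in('scene','top'):
    P=cloud(load(n)); p=fitfix(P,[.502,.082,np.radians(-57)])
    print('chuck',F2W(p,[-.042,0,.06]))
    # foot head top & plate plane
    Q=P.reshape(-1,3); c=F2W(p,[-.042,0,.1]); m=(np.hypot(*(Q[:,:2]-c[:2]).T)<.022)&(Q[:,2]>.09)&(Q[:,2]<.11)
    print('foot top',Q[m].mean(0).round(4),m.sum())
    m=(np.hypot(*(Q[:,:2]-[.5,.42]).T)<.09)&(Q[:,2]>.04); B=Q[m]
    best=None;rng=np.random.default_rng(0)
    for _ in range(500):
        a=B[rng.choice(len(B),3,False)]; k=np.cross(a[1]-a[0],a[2]-a[0]); k/=np.linalg.norm(k); i=abs((B-a[0])@k)<.003
        if best is None or i.sum()>best.sum(): best=i
    S=B[best]; c=S.mean(0); k=np.linalg.svd(S-c)[2][2]; k*=np.sign(k[2])
    print('plane',c.round(4),k.round(4),'tilt',np.degrees(np.arccos(k[2])).round(2),'down yaw',np.degrees(np.arctan2(k[1],k[0])).round(2),len(S))
E
```

```text
fix [0.5027 0.0835] -55.38 [(131, np.float64(-0.1)), (164, np.float64(-0.0)), (35, np.float64(0.0)), (26, np.float64(-0.2)), (141, np.float64(-0.1))]
chuck [0.47887754 0.11807256 0.06      ]
foot top [0.4781 0.1212 0.0978] 96
plane [0.509  0.4348 0.0811] [-0.4714 -0.326   0.8195] tilt 34.97 down yaw -145.33 2024
fix [0.504  0.0847] -55.43 [(40, np.float64(0.1)), (28, np.float64(-0.1)), (7, np.float64(0.2)), (3, np.float64(2.3)), (29, np.float64(-1.1))]
chuck [0.48021387 0.11930409 0.06      ]
foot top [0.4812 0.1191 0.0988] 76
plane [0.514  0.4284 0.0811] [-0.4727 -0.3193  0.8213] tilt 34.78 down yaw -145.96 1054
```

```bash
cat >> h.py <<'E'
def plan(pos,Rt,n,clos,st=None):
    """rows (turn, shift in tool axes) for straight line to pos and Rotation Rt"""
    st=st or r.read_state(); p=np.array(st['eef_pos']); q=Rq(st['eef_rot'])
    rv=(q.inv()*Rt).as_rotvec(degrees=True)/n; d=(np.array(pos)-p)/n
    rows=[]
    for i in range(n):
        qi=q*R.from_rotvec(rv*i,degrees=True); rows.append(list(rv.round(1))+list(qi.inv().apply(d).round(1) if 0 else (qi.inv().apply(d)*1e3).round(1))+[clos])
    for k in range(0,n,8): print('[' + ','.join('['+','.join('%g'%(x+0.) for x in w)+']' for w in rows[k:k+8])+']')
def down(yaw): # tool x at world yaw deg, pointing down
    return R.from_euler('z',yaw,degrees=True)*R.from_euler('x',180,degrees=True)
def stt():
    s=r.read_state(); q=Rq(s['eef_rot']); print('t %.2f pos %s yaw %.2f tilt %.2f F %s M %s op %.3f gf %.1f j %s'%(s['time_s'],(s['eef_pos']*1e3).round(1),np.degrees(np.arctan2(*q.as_matrix()[[1,0],0])),np.degrees(np.arccos(-q.as_matrix()[2,2])),s['contact_force'].round(1),s['moment'].round(2),s['opening'],s['gripper_force'],np.degrees(s['joints']).round(1))); return s
E
python3 - <<'E'
from h import *
plan([.479,.119,.25],down(121),16,-1)
E
```

```text
[[0,0,-6,30.3,-30.2,-0.5,-1],[0,0,-6,33.3,-26.8,-0.5,-1],[0,0,-6,35.9,-23.2,-0.5,-1],[0,0,-6,38.2,-19.3,-0.5,-1],[0,0,-6,40,-15.2,-0.5,-1],[0,0,-6,41.3,-10.9,-0.5,-1],[0,0,-6,42.2,-6.5,-0.5,-1],[0,0,-6,42.7,-2,-0.5,-1]]
[[0,0,-6,42.7,2.4,-0.5,-1],[0,0,-6,42.2,6.9,-0.5,-1],[0,0,-6,41.2,11.3,-0.5,-1],[0,0,-6,39.8,15.5,-0.5,-1],[0,0,-6,38,19.6,-0.5,-1],[0,0,-6,35.7,23.5,-0.5,-1],[0,0,-6,33,27.1,-0.5,-1],[0,0,-6,30,30.4,-0.5,-1]]
```

>>> drive_tool([
  [0, 0, -6, 30, -30, -0.5, -1],
  [0, 0, -6, 33, -27, -0.5, -1],
  [0, 0, -6, 36, -23, -0.5, -1],
  [0, 0, -6, 38, -19, -0.5, -1],
  [0, 0, -6, 40, -15, -0.5, -1],
  [0, 0, -6, 41, -11, -0.5, -1],
  [0, 0, -6, 42, -6.5, -0.5, -1],
  [0, 0, -6, 43, -2, -0.5, -1],
], force=120)

```text
time_s: 1.1
eef_pos: [0.3599, -0.2013, 0.2462]
eef_rot: [-0.0, 0.804, 0.594, 0.0]
contact_force: [0.9, -0.2, -0.1]
opening: 0.996
gripper_force: 0.0
```

>>> drive_tool([
  [0, 0, -6, 43, 2.5, -0.5, -1],
  [0, 0, -6, 42, 7, -0.5, -1],
  [0, 0, -6, 41, 11, -0.5, -1],
  [0, 0, -6, 40, 15.5, -0.5, -1],
  [0, 0, -6, 38, 19.5, -0.5, -1],
  [0, 0, -6, 36, 23.5, -0.5, -1],
  [0, 0, -6, 33, 27, -0.5, -1],
  [0, 0, -6, 30, 30, -0.5, -1],
])

```text
time_s: 2.1
eef_pos: [0.4794, 0.119, 0.2501]
eef_rot: [-0.0, 0.493, 0.87, -0.0]
contact_force: [0.3, -0.8, 0.1]
opening: 1.004
gripper_force: 0.0
```

```bash
python3 - <<'E'
from h import *
s=stt(); w=snap('wrist'); save(w,'w1'); print(w['eye'],w['vertical_fov'])
p=fitfix(cloud(w),[.5033,.084,np.radians(-55.4)]); print(F2W(p,[-.042,0,.06]))
E
```

```text
t 2.10 pos [479.4 119.  250.1] yaw 120.95 tilt 0.02 F [ 0.3 -0.8  0.1] M [ 0.01 -0.01  0.  ] op 1.004 gf 0.0 j [  5.   -1.3  92.    0.   89.3 -26. ]
[0.44541197 0.17748554 0.38121398] 61.97141380686776
fix [0.5044 0.0832] -55.27 [(994, np.float64(-0.1)), (986, np.float64(-0.1)), (284, np.float64(0.1)), (234, np.float64(0.2)), (430, np.float64(-0.6))]
[0.4804384  0.11770588 0.06      ]
```

View pics/w1.png

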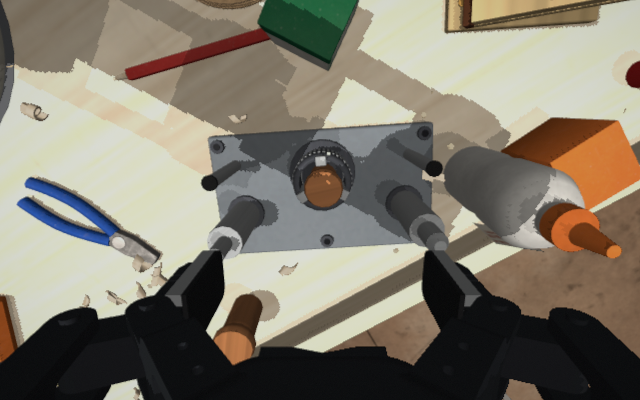

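The wrist view shows the fixture squarely below: chuck at (323,180), large pin at (425,230), small pin at (228,235), and the bottle at the right clear of the fingers. Now I'll lower over the sleeve and grip it.

>>> drive_tool([
  [0, 0, 0, -1.3, 0.2, 20, -1],
  [0, 0, 0, 0, 0, 35, -1],
  [0, 0, 0, 0, 0, 40, -1],
  [0, 0, 0, 0, 0, 40, -1],
  [0, 0, 0, 0, 0, 35, -1],
  [0, 0, 0, 0, 0, 18, -1],
  [0, 0, 0, 0, 0, 10, -1],
  [0, 0, 0, 0, 0, 0, -1],
], force=110)

```text
time_s: 3.15
eef_pos: [0.4799, 0.1165, 0.0521]
eef_rot: [-0.0, 0.494, 0.869, -0.0]
contact_force: [-0.2, -0.3, 0.9]
opening: 1.002
gripper_force: 0.0
```

>>> drive_tool([
  [0, 0, 0, 0, 0, 0, 1],
  [0, 0, 0, 0, 0, 0, 1],
  [0, 0, 0, 0, 0, 0, 1],
  [0, 0, 0, 0, 0, 0, 1],
  [0, 0, 0, 0, 0, 0, 1],
  [0, 0, 0, 0, 0, 0, 1],
  [0, 0, 0, 0, 0, 0, 1],
  [0, 0, 0, 0, 0, 0, 1],
], force=110)

```text
time_s: 4.15
eef_pos: [0.4801, 0.1163, 0.054]
eef_rot: [0.0, 0.494, 0.869, -0.0]
contact_force: [-11.8, -2.9, 24.5]
opening: 0.601
gripper_force: 112.4
```

```bash
python3 -c "
from h import *
stt()"
```

```text
t 4.15 pos [480.1 116.3  54. ] yaw 120.77 tilt 0.04 F [-11.8  -2.9  24.5] M [-0.84  2.44  0.3 ] op 0.601 gf 112.4 j [  4.7   7.3 106.8  -0.   65.8 -26.1]
```

>>> drive_tool([
  [0, 0, 5, 0, 0, 0, 1],
  [0, 0, 5, 0, 0, 0, 1],
  [0, 0, 5, 0, 0, 0, 1],
  [0, 0, 5, 0, 0, 0, 1],
  [0, 0, 5, 0, 0, 0, 1],
  [0, 0, 5, 0, 0, 0, 1],
  [0, 0, 5, 0, 0, 0, 1],
  [0, 0, 5, 0, 0, 0, 1],
])

```text
time_s: 5.15
eef_pos: [0.4795, 0.1162, 0.054]
eef_rot: [0.0, 0.763, 0.647, -0.0]
contact_force: [-17.4, -6.1, 29.2]
opening: 0.601
gripper_force: 113.4
```

```bash
python3 -c "
from h import *
stt()
w=snap('top');P=cloud(w)
w=snap('wrist');save(w,'w2')
im=cv2.imread('pics/w2.png')[100:260,230:430];cv2.imwrite('pics/w2c.png',cv2.resize(im,None,fx=3,fy=3,interpolation=2))"
```

```text
t 5.15 pos [479.5 116.2  54. ] yaw 80.60 tilt 0.06 F [-17.4  -6.1  29.2] M [-0.79  3.42  0.44] op 0.601 gf 113.4 j [  4.7   7.3 106.8  -0.   65.9  14.1]
```

>>> drive_tool([
  [0, 0, 2, 0, 0, 0, 1],
  [0, 0, 2, 0, 0, 0, 1],
  [0, 0, 2, 0, 0, 0, 1],
  [0, 0, 2, 0, 0, 0, 1],
  [0, 0, 2, 0, 0, 0, 1],
  [0, 0, 2, 0, 0, 0, 1],
  [0, 0, 0, 0, 0, 0, 1],
  [0, 0, 0, 0, 0, 0, 1],
])

```text
time_s: 6.25
eef_pos: [0.4794, 0.1163, 0.054]
eef_rot: [-0.0, 0.825, 0.565, -0.001]
contact_force: [-19.3, -5.3, 31.0]
opening: 0.6
gripper_force: 112.6
```

```bash
python3 -c "
from h import *
stt()"
```

```text
t 6.25 pos [479.4 116.3  54. ] yaw 68.74 tilt 0.07 F [-19.3  -5.3  31. ] M [-0.71  3.51 -0.22] op 0.600 gf 112.6 j [  4.7   7.3 106.8  -0.   65.9  26. ]
```

View pics/w2c.png

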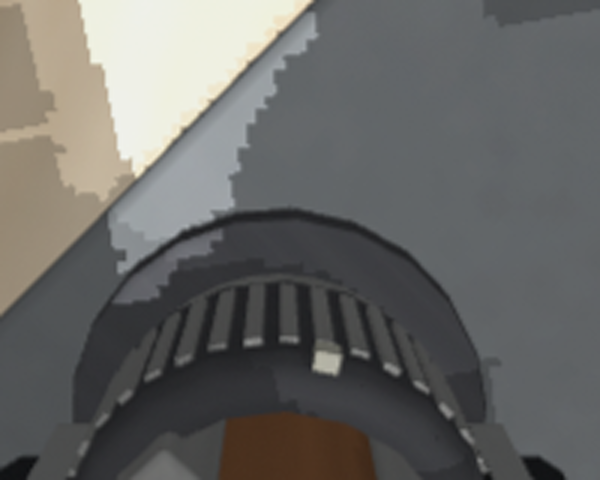

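>>> drive_tool([
  [0, 0, 1.5, 0, 0, 0, 1],
  [0, 0, 1.5, 0, 0, 0, 1],
  [0, 0, 1.5, 0, 0, 0, 1],
  [0, 0, 1.5, 0, 0, 0, 1],
  [0, 0, 1.5, 0, 0, 0, 1],
  [0, 0, 1.5, 0, 0, 0, 1],
  [0, 0, 1.5, 0, 0, 0, 1],
  [0, 0, 1.5, 0, 0, 0, 1],
])

```text
time_s: 7.25
eef_pos: [0.4792, 0.1164, 0.054]
eef_rot: [-0.0, 0.88, 0.475, -0.001]
contact_force: [-21.2, -5.7, 32.5]
opening: 0.599
gripper_force: 114.5
```

```bash
python3 -c "
from h import *
stt()
w=snap('wrist');save(w,'w3')
def mark(n,g):
    im=cv2.imread(n).astype(int)
    P=cloud(g)
    m=(im.min(2)>120)
    d=np.hypot(P[...,0]-.4802,P[...,1]-.118); m&=(d<.032)&(abs(P[...,2]-.076)<.012)
    print(n,m.sum(),P[m].mean(0).round(4) if m.any() else '', np.degrees(np.arctan2(*(P[m].mean(0)[[1,0]]-[.118,.4802]))) if m.any() else '')
mark('pics/w3.png',w)
import numpy as np
"
```

```text
t 7.25 pos [479.2 116.4  54. ] yaw 56.75 tilt 0.09 F [-21.2  -5.7  32.5] M [-0.48  3.7   0.98] op 0.599 gf 114.5 j [  4.7   7.3 106.8  -0.   65.9  38. ]
pics/w3.png 267 [0.4998 0.127  0.0775] 24.71351161934339
```

>>> drive_tool([
  [0, 0, 1, 0, 0, 0, 1],
  [0, 0, 1, 0, 0, 0, 1],
  [0, 0, 1, 0, 0, 0, 1],
  [0, 0, 1, 0, 0, 0, 1],
  [0, 0, 1, 0, 0, 0, 1],
  [0, 0, 1, 0, 0, 0, 1],
  [0, 0, 0, 0, 0, 0, 1],
  [0, 0, 0, 0, 0, 0, 1],
])

```text
time_s: 8.3
eef_pos: [0.4791, 0.1164, 0.054]
eef_rot: [-0.0, 0.903, 0.429, -0.001]
contact_force: [-22.4, -4.8, 32.4]
opening: 0.604
gripper_force: 114.4
```

```bash
python3 -c "
from h import *
stt()
s=r.read_state()
w=snap('wrist');save(w,'w4')
ax=np.array([.4802,.118])
def mark(n,P):
    im=cv2.imread(n).astype(int)
    m=(im.min(2)>120)
    d=np.hypot(P[...,0]-ax[0],P[...,1]-ax[1]); m&=(d<.033)&(d>.015)&(abs(P[...,2]-.077)<.004)
    q=np.median(P[m],0); v=q[:2]-ax; print(n,m.sum(),q.round(4),np.linalg.norm(v).round(4), np.degrees(np.arctan2(v[1],v[0])).round(1))
P=cloud(w);mark('pics/w4.png',P)
# relative pose cam vs tool -> plane-intersection for w1 (z=.0775)
qt=Rq(s['eef_rot']);qc=qt.inv()*Rq(w['orientation']);tc=qt.inv().apply(w['eye']-s['eef_pos'])
q1=R.from_quat([.493,.87,0,0]);
f=200/np.tan(np.radians(w['vertical_fov'])/2);u,v=np.meshgrid(np.arange(640),np.arange(400))
O=q1.apply(tc)+[.4794,.119,.2501]; print(O)
D=(q1*qc).apply(np.stack([(u-w['cx'])/f,-(v-w['cy'])/f,-np.ones_like(u)],-1).reshape(-1,3)).reshape(400,640,3)
P1=O+D*((.0775-O[2])/D[...,2:]); mark('pics/w1.png',P1)
"
```

```text
t 8.30 pos [479.1 116.4  54. ] yaw 50.80 tilt 0.09 F [-22.4  -4.8  32.4] M [-0.33  3.75  0.91] op 0.604 gf 114.4 j [  4.7   7.3 106.9  -0.   65.9  43.9]
pics/w4.png 103 [0.5007 0.123  0.0806] 0.0211 13.7
[0.44427018 0.17759036 0.38116493]
pics/w1.png 625 [0.4798 0.0968 0.0775] 0.0212 -91.0
```

>>> drive_tool([
  [0, 0, 0, 0, 0, 0, 1],
  [0, 0, 1, 0, 0, 0, 1],
  [0, 0, 1, 0, 0, 0, 1],
  [0, 0, 1, 0, 0, 0, 1],
  [0, 0, 1, 0, 0, 0, 1],
  [0, 0, 1, 0, 0, 0, 1],
  [0, 0, 0, 0, 0, 0, 1],
  [0, 0, 0, 0, 0, 0, 1],
])

```text
time_s: 9.35
eef_pos: [0.4791, 0.1164, 0.054]
eef_rot: [-0.0, 0.921, 0.389, -0.001]
contact_force: [-23.3, -4.3, 32.0]
opening: 0.602
gripper_force: 114.8
```

```bash
python3 -c "
from h import *
stt()
w=snap('wrist');save(w,'w5')
a=[cv2.resize(cv2.imread(f'pics/{n}.png')[x:x+130,y:y+160],(400,325),interpolation=2) for n,x,y in(('w1',115,245),('w3',150,240),('w4',150,240),('w5',150,240))]
cv2.imwrite('pics/cmp.png',cv2.resize(np.vstack([np.hstack(a[:2]),np.hstack(a[2:])]),(730,595)))
"
```

```text
t 9.35 pos [479.1 116.4  54. ] yaw 45.81 tilt 0.10 F [-23.3  -4.3  32. ] M [-0.22  3.83  1.2 ] op 0.602 gf 114.8 j [  4.7   7.3 106.9  -0.   65.9  48.9]
```

View pics/cmp.png

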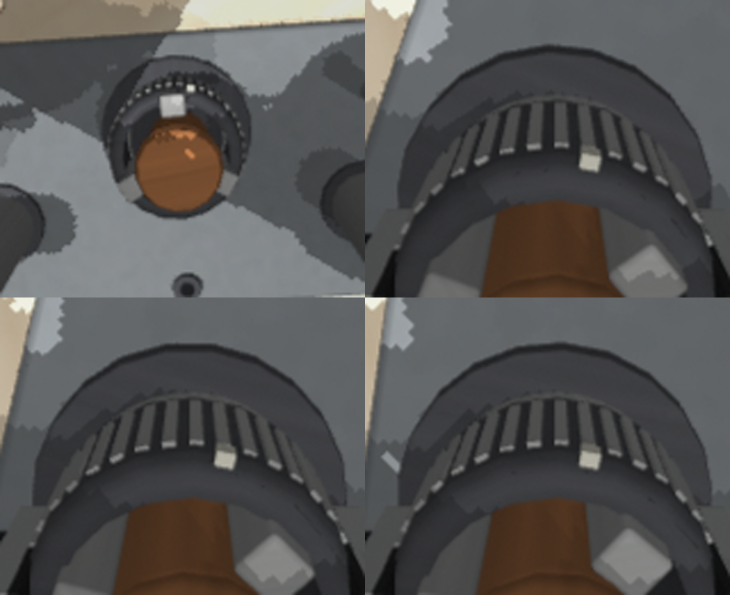

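```bash
python3 -c "
from h import *
w=load('wrist');P=cloud(w)
q=np.nanmedian(P[218:222,337:341].reshape(-1,3),0);print(q)
for ax in((.4802,.118),(.4804,.1177),(.4791,.1164)):
    v=q[:2]-ax;a=np.degrees(np.arctan2(v[1],v[0]));print(a,np.hypot(*v),'cw from jaw1 rad',np.radians(124.7-a))
"
```

```text
[0.5040108  0.13408209 0.07341798]
34.03554369792356 0.028733039074068635 cw from jaw1 rad 1.5823932770017566
34.754411781381954 0.028737474960682807 cw from jaw1 rad 1.5698466620579061
35.36774750264621 0.030548387227643754 cw from jaw1 rad 1.5591419343017507
```

>>> drive_tool([
  [0, 0, 0.5, 0, 0, 0, 1],
  [0, 0, 0.5, 0, 0, 0, 1],
  [0, 0, 0.5, 0, 0, 0, 1],
  [0, 0, 0.5, 0, 0, 0, 1],
  [0, 0, 0.5, 0, 0, 0, 1],
  [0, 0, 0, 0, 0, 0, 1],
  [0, 0, 0, 0, 0, 0, 1],
  [0, 0, 0, 0, 0, 0, 1],
])

```text
time_s: 10.4
eef_pos: [0.4791, 0.1165, 0.054]
eef_rot: [0.0, 0.929, 0.37, -0.001]
contact_force: [-22.7, -4.3, 33.2]
opening: 0.601
gripper_force: 118.3
```

The index mark holds the same place in the gripper view in w3, w4 and w5, so the grip has not slipped. The torque has risen well above friction. I'll release and rise.

>>> drive_tool([
  [0, 0, 0, 0, 0, 0, -1],
  [0, 0, 0, 0, 0, 0, -1],
  [0, 0, 0, 0, 0, 0, -1],
  [0, 0, 0, 0, 0, -15, -1],
  [0, 0, 0, 0, 0, -35, -1],
  [0, 0, 0, 0, 0, -45, -1],
  [0, 0, 0, 0, 0, -50, -1],
  [0, 0, 0, 0, 0, -50, -1],
])

```text
time_s: 11.4
eef_pos: [0.4797, 0.1164, 0.2501]
eef_rot: [0.0, 0.93, 0.368, 0.0]
contact_force: [0.8, 0.2, -0.1]
opening: 1.003
gripper_force: 0.0
```

```bash
python3 - <<'E'
from h import *
s=stt(); w=snap('wrist'); save(w,'w6')
p=fitfix(cloud(w),[.5037,.0837,np.radians(-55.3)]); print(F2W(p,[-.042,0,.06]))
Q=cloud(w).reshape(-1,3); c=F2W(p,[-.042,0,.1]); m=(np.hypot(*(Q[:,:2]-c[:2]).T)<.025)&(Q[:,2]>.095)&(Q[:,2]<.105)
print('foot',Q[m].min(0),Q[m].max(0),(Q[m].min(0)+Q[m].max(0))/2)
for n in('top','scene'):
    P=cloud(snap(n)); fitfix(P,p)
    Q=P.reshape(-1,3); m=(np.hypot(*(Q[:,:2]-c[:2]).T)<.022)&(Q[:,2]>.09)&(Q[:,2]<.11); print('foot',Q[m].mean(0).round(4),m.sum())
# plate handle from top & scene: points on the bar top in plate frame
    k=np.array([-.4714,-.326,.8195]);k/=np.linalg.norm(k)
    px=np.cross(np.cross(k,[-k[0],-k[1],0]),k);px=-np.array([k[0],k[1],0]);px-=px@k*k;px/=np.linalg.norm(px);py=np.cross(k,px)
    c0=np.array([.509,.4348,.0811])-.016*k if n=='scene' else np.array([.514,.4284,.0811])-.016*k
    L=(Q-c0)@np.c_[px,py,k]
    b=(abs(L[:,0])<.08)&(abs(L[:,1])<.11)&(abs(L[:,2]-.059)<.004)
    print(n,'bar',b.sum(),L[b].mean(0).round(4),np.percentile(L[b],[2,98],0).round(4))
    pl=(abs(L[:,2]-.016)<.004)&(abs(L[:,0])<.1)&(abs(L[:,1])<.14)
    print('plate ext',np.percentile(L[pl],[1,99],0).round(4)); A=np.cov(L[b][:,:2].T);print('bar dir deg',np.degrees(np.arctan2(*np.linalg.eigh(A)[1][:,1][[0,1]])))
    hp=c0+np.c_[px,py,k]@[L[b][:,0].mean(),L[b][:,1].mean(),.05]; print('handle',hp.round(4))
E
```

```text
t 11.40 pos [479.7 116.4 250.1] yaw 43.24 tilt 0.06 F [ 0.8  0.2 -0.1] M [-0.03 -0.01  0.  ] op 1.003 gf 0.0 j [ 4.7 -1.4 92.   0.  89.3 51.5]
fix [0.5044 0.0834] -55.3 [(428, np.float64(-0.2)), (1003, np.float64(-0.0)), (150, np.float64(0.0)), (236, np.float64(0.1)), (454, np.float64(-0.7))]
[0.48050728 0.11791793 0.06      ]
foot [0.46408466 0.1012249  0.09503491] [0.49753258 0.13477613 0.10130614] [0.48080862 0.11800052 0.09817052]
fix [0.5047 0.0799] -59.18 [(0, np.float64(nan)), (15, np.float64(-0.8)), (0, np.float64(nan)), (3, np.float64(3.2)), (0, np.float64(nan))]
foot [nan nan nan] 0
top bar 141 [-0.0033  0.0103  0.0584] [[-0.0124 -0.0423  0.0552]
 [ 0.0051  0.0612  0.0621]]
plate ext [[-0.0688 -0.0978  0.0122]
 [ 0.0608  0.1182  0.0199]]
bar dir deg 0.2870147854451668
handle [0.4899 0.4242 0.107 ]
fix [0.5028 0.0834] -55.28 [(136, np.float64(-0.1)), (160, np.float64(-0.0)), (25, np.float64(0.1)), (26, np.float64(0.2)), (139, np.float64(-0.3))]
foot [0.4765 0.1209 0.0977] 92
scene bar 259 [-0.0047  0.0063  0.0584] [[-0.014  -0.0485  0.0554]
 [ 0.0034  0.0559  0.0613]]
plate ext [[-0.0694 -0.1052  0.0125]
 [ 0.0589  0.1123  0.0193]]
bar dir deg -0.2182781585450291
handle [0.4863 0.4267 0.1063]
  return _methods._mean(a, axis=axis, dtype=dtype,
  ret = ret.dtype.type(ret / rcount)
<stdin>:8: RuntimeWarning: Mean of empty slice.
  ret = um.true_divide(
```

```bash
cat >> h.py <<'E'
def prot(yaw,tilt): # tool rotation for holding plate with x yaw, tilt deg
    Rp=R.from_euler('z',yaw,degrees=True)*R.from_euler('y',-tilt,degrees=True)
    m=Rp.as_matrix(); return m,R.from_matrix(np.c_[m[:,1],m[:,0],-m[:,2]])
E
python3 - <<'E'
from h import *
m,T=prot(34.5,35); print(m.round(3))
plan(np.array([.488,.4255,.1065])+.13*m[:,2],T,16,-1)
E
```

```text
[[ 0.675 -0.566 -0.473]
 [ 0.464  0.824 -0.325]
 [ 0.574 -0.     0.819]]
[[-1.8,1.5,-4.9,8.9,-14.5,2.4,-1],[-1.8,1.5,-4.9,10.1,-13.7,2.2,-1],[-1.8,1.5,-4.9,11.2,-12.9,2,-1],[-1.8,1.5,-4.9,12.2,-11.9,2,-1],[-1.8,1.5,-4.9,13.1,-10.9,2,-1],[-1.8,1.5,-4.9,13.9,-9.8,2,-1],[-1.8,1.5,-4.9,14.7,-8.7,2.1,-1],[-1.8,1.5,-4.9,15.3,-7.4,2.3,-1]]
[[-1.8,1.5,-4.9,15.8,-6.2,2.5,-1],[-1.8,1.5,-4.9,16.2,-4.9,2.7,-1],[-1.8,1.5,-4.9,16.5,-3.6,3,-1],[-1.8,1.5,-4.9,16.7,-2.2,3.4,-1],[-1.8,1.5,-4.9,16.7,-0.9,3.8,-1],[-1.8,1.5,-4.9,16.6,0.4,4.2,-1],[-1.8,1.5,-4.9,16.4,1.7,4.7,-1],[-1.8,1.5,-4.9,16.1,2.9,5.2,-1]]
```

>>> drive_tool([
  [-1.8, 1.5, -4.9, 9, -14.5, 2.4, -1],
  [-1.8, 1.5, -4.9, 10, -13.7, 2.2, -1],
  [-1.8, 1.5, -4.9, 11, -13, 2, -1],
  [-1.8, 1.5, -4.9, 12, -12, 2, -1],
  [-1.8, 1.5, -4.9, 13, -11, 2, -1],
  [-1.8, 1.5, -4.9, 14, -10, 2, -1],
  [-1.8, 1.5, -4.9, 14.7, -8.7, 2, -1],
  [-1.8, 1.5, -4.9, 15.3, -7.4, 2.3, -1],
])

```text
time_s: 12.55
eef_pos: [0.4518, 0.2501, 0.2277]
eef_rot: [0.077, 0.74, 0.654, 0.14]
contact_force: [0.4, 0.0, 0.0]
opening: 1.0
gripper_force: 0.0
```

>>> drive_tool([
  [-1.8, 1.5, -4.9, 15.8, -6.2, 2.5, -1],
  [-1.8, 1.5, -4.9, 16.2, -4.9, 2.7, -1],
  [-1.8, 1.5, -4.9, 16.5, -3.6, 3, -1],
  [-1.8, 1.5, -4.9, 16.7, -2.2, 3.4, -1],
  [-1.8, 1.5, -4.9, 16.7, -0.9, 3.8, -1],
  [-1.8, 1.5, -4.9, 16.6, 0.4, 4.2, -1],
  [-1.8, 1.5, -4.9, 16.4, 1.7, 4.7, -1],
  [-1.8, 1.5, -4.9, 16, 3, 5, -1],
])

```text
time_s: 13.55
eef_pos: [0.4252, 0.383, 0.2079]
eef_rot: [0.142, 0.445, 0.845, 0.261]
contact_force: [0.1, -0.3, -0.6]
opening: 1.002
gripper_force: 0.0
```

```bash
cat >> h.py <<'E'
def fitplate(P,c,yaw,tilt,img=None):
    """top-face plane, then bar centre & direction. c = handle guess"""
    Q=P.reshape(-1,3); ok=np.isfinite(Q).all(1)
    m,_=prot(yaw,tilt); 
    for it in range(3):
        L=(Q-c)@m; s=ok&(abs(L[:,0])<.055)&(abs(L[:,1])<.1)&(abs(L[:,2]+.034)<(.012,.005,.003)[it])
        S=Q[s]; S=S[::max(1,len(S)//5000)]; k=np.linalg.svd(S-S.mean(0),full_matrices=False)[2][2]; k*=np.sign(k[2])
        tilt=np.degrees(np.arccos(k[2])); yaw=np.degrees(np.arctan2(-k[1],-k[0])) if tilt>10 else yaw
        x=np.array([np.cos(np.radians(yaw)),np.sin(np.radians(yaw)),0]); x-=x@k*k; x/=np.linalg.norm(x); m=np.c_[x,np.cross(k,x),k]
        L=(Q-c)@m; off=np.median(((S-c)@m)[:,2])+.034
        L[:,2]-=off
        b=ok&(abs(L[:,0])<.03)&(abs(L[:,1])<.07)&(abs(L[:,2]-.009)<.004)
        B=L[b]; lo,hi=np.percentile(B,[1,99],0); ctr=(lo+hi)/2
        sl=np.polyfit(B[:,1],B[:,0],1)[0]
        c=c+m@[ctr[0],ctr[1],off]
    print('plate handle',c.round(4),'yaw %.2f tilt %.2f'%(yaw,tilt),'bar size',(hi-lo).round(4),'bar slope deg %.2f'%np.degrees(np.arctan(sl)),len(B))
    return c,m
E
python3 - <<'E'
from h import *
stt(); w=snap('wrist'); save(w,'w7')
c,m=fitplate(cloud(w),np.array([.488,.4255,.1065]),34.5,35)
E
```

```text
t 13.55 pos [425.2 383.  207.9] yaw 124.31 tilt 34.53 F [ 0.1 -0.3 -0.6] M [-0.12  0.22 -0.05] op 1.002 gf 0.0 j [ 34.6 -10.3 111.5  -0.8  44.3   0.5]
plate handle [0.4889 0.4236 0.1055] yaw 34.52 tilt 35.04 bar size [0.0173 0.1068 0.0045] bar slope deg -0.08 3083
```

View pics/w7.png

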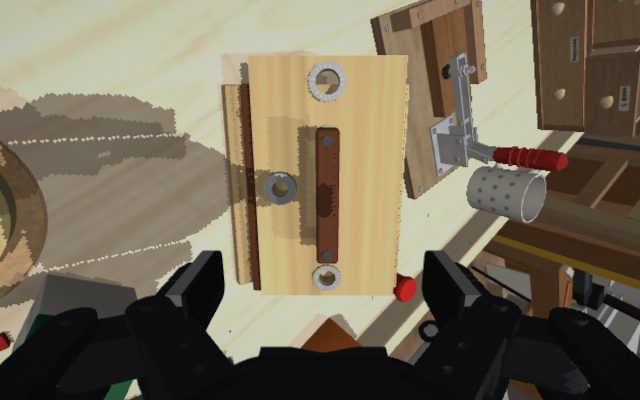

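The wrist view shows the plate with its bar at (327,195), the large hole at (326,82), the small hole at (326,277) and the bush at (279,187). All of these fit the given layout. Now I'll grasp the bar.

```bash
python3 - <<'E'
from h import *
m,T=prot(34.5,35)
plan(np.array([.4889,.4236,.1055])-.007*m[:,2],T,6,-1)
E
```

```text
[[-0.1,0.1,0.1,-0.5,0.7,22.3,-1],[-0.1,0.1,0.1,-0.5,0.7,22.3,-1],[-0.1,0.1,0.1,-0.5,0.7,22.3,-1],[-0.1,0.1,0.1,-0.5,0.7,22.3,-1],[-0.1,0.1,0.1,-0.6,0.6,22.3,-1],[-0.1,0.1,0.1,-0.6,0.6,22.3,-1]]
```

>>> drive_tool([
  [-0.2, 0.2, 0, -0.5, 0.7, 24, -1],
  [-0.2, 0.1, 0, -0.5, 0.7, 27, -1],
  [-0.1, 0.1, 0, -0.5, 0.7, 27, -1],
  [0, 0.1, 0, -0.5, 0.7, 25, -1],
  [0, 0, 0, -0.6, 0.6, 20, -1],
  [0, 0, 0, -0.6, 0.6, 11, -1],
  [0, 0, 0, 0, 0, 0, -1],
  [0, 0, 0, 0, 0, 0, 0],
])

```text
time_s: 14.6
eef_pos: [0.4936, 0.4247, 0.1014]
eef_rot: [0.14, 0.445, 0.844, 0.266]
contact_force: [0.7, 0.4, 0.5]
opening: 0.814
gripper_force: 0.0
```

```bash
python3 - <<'E'
from h import *
stt()
m,T=prot(34.5,35)
plan(np.array([.4889,.4236,.1055])-.007*m[:,2],T,1,-1)
E
```

```text
t 14.60 pos [493.6 424.7 101.4] yaw 124.42 tilt 35.05 F [0.7 0.4 0.5] M [-0.15  0.24  0.01] op 0.814 gf 0.0 j [ 33.7   5.7 109.9   0.8  29.4  -1.3]
[[0,0,-0.1,1.7,-1.4,1.1,-1]]
```

>>> drive_tool([
  [0, 0, 0, 1.7, -1.4, 0.5, 0],
  [0, 0, 0, 0, 0, 0, 0.3],
  [0, 0, 0, 0, 0, 0, 1],
  [0, 0, 0, 0, 0, 0, 1],
  [0, 0, 0, 0, 0, 0, 1],
  [0, 0, 0, 0, 0, 0, 1],
  [0, 0, 0, 0, 0, 0, 1],
  [0, 0, 0, 0, 0, 0, 1],
], force=120)

```text
time_s: 15.6
eef_pos: [0.4917, 0.4256, 0.1]
eef_rot: [0.14, 0.444, 0.844, 0.266]
contact_force: [-11.6, -7.6, 10.4]
opening: 0.186
gripper_force: 117.8
```

```bash
python3 - <<'E'
from h import *
s=stt()
# lift 130 mm straight up while levelling in the second half
w=snap('wrist'); fitplate(cloud(w),np.array([.4889,.4236,.1055]),34.5,35)
plan(s['eef_pos']+[0,0,.04],Rq(s['eef_rot']),8,1)
E
```

```text
t 15.60 pos [491.7 425.6 100. ] yaw 124.45 tilt 35.01 F [-11.6  -7.6  10.4] M [-0.68  0.82  0.04] op 0.186 gf 117.8 j [ 34.    5.8 110.    0.6  29.2  -0.9]
plate handle [0.4816 0.4344 0.1055] yaw 34.71 tilt 35.04 bar size [0.033  0.0811 0.0058] bar slope deg 0.01 9882
[[0,0,0,0,2.9,-4.1,1],[0,0,0,0,2.9,-4.1,1],[0,0,0,0,2.9,-4.1,1],[0,0,0,0,2.9,-4.1,1],[0,0,0,0,2.9,-4.1,1],[0,0,0,0,2.9,-4.1,1],[0,0,0,0,2.9,-4.1,1],[0,0,0,0,2.9,-4.1,1]]
```

>>> drive_tool([
  [0, 0, 0, 0, 3, -4.1, 1],
  [0, 0, 0, 0, 9, -13, 1],
  [0, 0, 0, 0, 13, -18.5, 1],
  [0, 0, 0, 0, 14, -20, 1],
  [0, 0, 0, 0, 14, -20, 1],
  [0, 0, 0, 0, 14, -20, 1],
  [0, 0, 0, 0, 12, -17, 1],
  [0, 0, 0, 0, 6, -8.5, 1],
])

```text
time_s: 16.65
eef_pos: [0.4922, 0.4258, 0.2495]
eef_rot: [0.141, 0.444, 0.843, 0.267]
contact_force: [-0.4, -0.2, -4.4]
opening: 0.188
gripper_force: 117.7
```

```bash
python3 - <<'E'
from h import *
s=stt()
# seat: handle at fixture (0,0,.156); hover with underside z=.245 -> TCP z = .245+.05-.008
p=np.array([.5044,.0833,np.radians(-55.3)])
T=prot(-55.3,0)[1]
plan([.5044,.0833,.290],T,16,1)
w=snap('wrist'); save(w,'w8')
E
```

```text
t 16.65 pos [492.2 425.8 249.5] yaw 124.44 tilt 35.12 F [-0.4 -0.2 -4.4] M [-0.45  0.64 -0.  ] op 0.188 gf 117.7 j [33.9 -2.3 99.7  0.4 47.6 -0.7]
[[1.7,-1.7,5.4,-18.1,-7.9,-8.7,1],[1.7,-1.7,5.4,-19,-6.4,-7.9,1],[1.7,-1.7,5.4,-19.8,-4.8,-7.2,1],[1.7,-1.7,5.4,-20.4,-3.1,-6.4,1],[1.7,-1.7,5.4,-20.7,-1.4,-5.8,1],[1.7,-1.7,5.4,-21,0.4,-5.1,1],[1.7,-1.7,5.4,-21,2.3,-4.5,1],[1.7,-1.7,5.4,-20.8,4.1,-4,1]]
[[1.7,-1.7,5.4,-20.4,6,-3.5,1],[1.7,-1.7,5.4,-19.9,7.8,-3.1,1],[1.7,-1.7,5.4,-19.1,9.5,-2.8,1],[1.7,-1.7,5.4,-18.2,11.2,-2.6,1],[1.7,-1.7,5.4,-17.2,12.8,-2.4,1],[1.7,-1.7,5.4,-16,14.3,-2.3,1],[1.7,-1.7,5.4,-14.6,15.7,-2.3,1],[1.7,-1.7,5.4,-13.1,16.9,-2.4,1]]
```

View pics/w8.png

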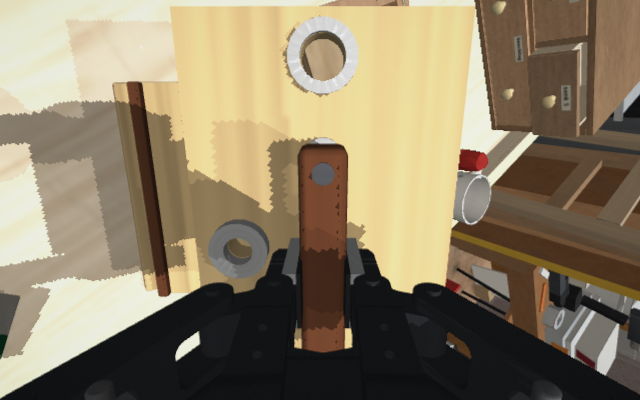

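The plate is firmly held. The view shows the large hole at (323,55), the bush at (239,248), and the bar between the pads. Next I'll measure how the plate sits in the gripper and re-plan the transit with extra height.

```bash
cat >> h.py <<'E'
def inhand(w,s,show=True):
    """plate pose in tool: plane of top face, ring of large hole, bush ring; tool frame mm"""
    q=Rq(s['eef_rot']); P=cloud(w); T=q.inv().apply(P.reshape(-1,3)-s['eef_pos']).reshape(P.shape)*1e3
    # tool x=plate y, tool y=plate x, tool z=-plate z ; top face expected at z ~ 34-8=26
    Q=T.reshape(-1,3); ok=np.isfinite(Q).all(1)&(Q[:,0]>25)&(Q[:,0]<108)&(abs(Q[:,1])<60)
    S=Q[ok&(abs(Q[:,2]-27)<8)]
    for i in range(4):
        A=np.c_[S[:,:2],np.ones(len(S))]; a=np.linalg.lstsq(A,S[:,2],rcond=None)[0]; e=S[:,2]-A@a; S=S[abs(e)<(4,2,1.5,1.5)[i]]
    print('top plane z=%.2f tilt about(x,y slopes deg) %.2f %.2f'%(a[2],*np.degrees(np.arctan(a[:2]))),len(S))
    F=T-np.array([0,0,0]); h=a[0]*T[...,0]+a[1]*T[...,1]+a[2]-T[...,2]
    b=(h>3.5)&(h<9)&(np.hypot(T[...,0],T[...,1]+42)<22); B=T[b][:,:2]
    c,rd=cv2.minEnclosingCircle(B.astype(np.float32)); print('bush ring centre',np.round(c,2),'r %.1f'%rd,len(B))
    hb=(h<-6)&(np.hypot(T[...,0]-90,T[...,1])<14)&(h>-300); H=hb.astype(np.uint8)
    g=(w['img'].min(2)>0)
    return T,h,a
E
python3 - <<'E'
from h import *
w=load('wrist'); s=r.read_state(); T,h,a=inhand(w,s)
# bush/ large-hole: collar pixels (grey/white, low saturation) around the large hole
sat=cv2.cvtColor(w['img'],cv2.COLOR_RGB2HSV)[...,1]
for nm,c0 in(('large',(90,0)),('bush',(0,-42))):
    m=(sat<60)&(np.hypot(T[...,0]-c0[0],T[...,1]-c0[1])<26)&(h>-3)&(h<12)
    B=T[m]; hh=h[m]; print(nm,m.sum(),'h',np.percentile(hh,[5,50,95]).round(1))
    X=B[:,:2]; c=np.median(X,0)
    c,rd=cv2.minEnclosingCircle(X.astype(np.float32)); print('  enclosing',np.round(c,2),round(rd,1))
    v=np.array([X[np.argmax(X@[np.cos(t),np.sin(t)])] for t in np.linspace(0,6.28,60)])
    f=least_squares(lambda p:np.hypot(*(v-p[:2]).T)-p[2],[*c,rd],loss='soft_l1').x; print('  fit',f.round(2))
b=(h>37)&(h<48)&(abs(T[...,1])<14)&(T[...,0]>20)&(T[...,0]<75); B=T[b]; print('bar side',np.percentile(B[:,1],[1,50,99]).round(1),'end',np.percentile(B[:,0],[98,99.5,100]).round(1))
T2=prot(-55.3,0)[1]
plan([.5044,.0833,.310],T2,16,1)
E
```

```text
top plane z=28.09 tilt about(x,y slopes deg) -0.08 0.08 41974
bush ring centre [ -0.88 -42.18] r 15.1 2176
large 2654 h [0.4 1.9 3. ]
  enclosing [89.31 -0.25] 16.0
  fit [89.15 -0.14 15.77]
bush 2435 h [1.7 6.8 7.9]
  enclosing [ -2.68 -43.28] 17.1
  fit [ -2.7  -43.34  16.5 ]
bar side [-8.9 -0.3  8.6] end [53.7 54.1 54.3]
[[1.7,-1.7,5.4,-18.1,-7.2,-9.7,1],[1.7,-1.7,5.4,-19,-5.8,-8.9,1],[1.7,-1.7,5.4,-19.7,-4.2,-8.2,1],[1.7,-1.7,5.4,-20.3,-2.5,-7.5,1],[1.7,-1.7,5.4,-20.6,-0.8,-6.8,1],[1.7,-1.7,5.4,-20.8,0.9,-6.2,1],[1.7,-1.7,5.4,-20.8,2.7,-5.6,1],[1.7,-1.7,5.4,-20.6,4.5,-5.1,1]]
[[1.7,-1.7,5.4,-20.3,6.3,-4.7,1],[1.7,-1.7,5.4,-19.7,8.1,-4.3,1],[1.7,-1.7,5.4,-19,9.8,-4,1],[1.7,-1.7,5.4,-18.1,11.4,-3.7,1],[1.7,-1.7,5.4,-17.1,13,-3.6,1],[1.7,-1.7,5.4,-15.9,14.4,-3.5,1],[1.7,-1.7,5.4,-14.6,15.8,-3.5,1],[1.7,-1.7,5.4,-13.1,17,-3.6,1]]
```

>>> drive_tool([
  [1.7, -1.7, 5.4, -18, -7.2, -9.7, 1],
  [1.7, -1.7, 5.4, -19, -5.8, -9, 1],
  [1.7, -1.7, 5.4, -19.7, -4.2, -8.2, 1],
  [1.7, -1.7, 5.4, -20.3, -2.5, -7.5, 1],
  [1.7, -1.7, 5.4, -20.6, -0.8, -6.8, 1],
  [1.7, -1.7, 5.4, -20.8, 1, -6.2, 1],
  [1.7, -1.7, 5.4, -20.8, 2.7, -5.6, 1],
  [1.7, -1.7, 5.4, -20.6, 4.5, -5, 1],
])

```text
time_s: 17.7
eef_pos: [0.4981, 0.254, 0.277]
eef_rot: [0.076, 0.764, 0.624, 0.146]
contact_force: [-0.2, -0.9, -4.5]
opening: 0.19
gripper_force: 117.5
```

>>> drive_tool([
  [1.7, -1.7, 5.4, -20.3, 6.3, -4.7, 1],
  [1.7, -1.7, 5.4, -19.7, 8, -4.3, 1],
  [1.7, -1.7, 5.4, -19, 9.8, -4, 1],
  [1.7, -1.7, 5.4, -18, 11.4, -3.7, 1],
  [1.7, -1.7, 5.4, -17, 13, -3.6, 1],
  [1.7, -1.7, 5.4, -16, 14.4, -3.5, 1],
  [1.7, -1.7, 5.4, -14.6, 15.8, -3.5, 1],
  [1.7, -1.7, 5.4, -13, 17, -3.6, 1],
])

```text
time_s: 18.7
eef_pos: [0.5049, 0.0828, 0.307]
eef_rot: [0.0, 0.954, 0.299, 0.002]
contact_force: [-0.1, 0.2, -4.6]
opening: 0.19
gripper_force: 117.5
```

```bash
python3 - <<'E'
from h import *
s=stt(); w=snap('wrist'); inhand(w,s)
plan([.50525,.08365,.200],prot(-55.3,0)[1],8,1)
E
```

```text
t 18.70 pos [504.9  82.8 307. ] yaw 34.81 tilt 0.20 F [-0.1  0.2 -4.6] M [-0.04 -0.02  0.03] op 0.190 gf 117.5 j [ 0.7  0.1 84.1  0.  95.6 55.9]
top plane z=27.33 tilt about(x,y slopes deg) -0.18 0.00 41706
bush ring centre [ 3.000e-02 -4.228e+01] r 15.1 2183
[[0,0,0,0.2,-0.3,13.4,1],[0,0,0,0.2,-0.3,13.4,1],[0,0,0,0.2,-0.3,13.4,1],[0,0,0,0.2,-0.3,13.4,1],[0,0,0,0.2,-0.3,13.4,1],[0,0,0,0.2,-0.3,13.4,1],[0,0,0,0.2,-0.3,13.4,1],[0,0,0,0.2,-0.3,13.4,1]]
```

>>> drive_tool([
  [0, 0, 0, 0.4, -0.5, 10, 1],
  [0, 0, 0, 0.3, -0.5, 20, 1],
  [0, 0, 0, 0.3, -0.4, 25, 1],
  [0, 0, 0, 0, 0, 25, 1],
  [0, 0, 0, 0, 0, 15, 1],
  [0, 0, 0, 0, 0, 7, 1],
  [0, 0, 0, 0, 0, 0, 1],
  [0, 0, 0, 0, 0, 0, 1],
])

```text
time_s: 19.75
eef_pos: [0.5058, 0.0853, 0.206]
eef_rot: [0.001, 0.954, 0.301, 0.003]
contact_force: [0.0, 0.4, -4.6]
opening: 0.186
gripper_force: 117.7
```

```bash
python3 - <<'E'
from h import *
def ring(T,h,w,c0,hc,r0):
    sat=cv2.cvtColor(w['img'],cv2.COLOR_RGB2HSV)[...,1]
    m=(sat<60)&(np.hypot(T[...,0]-c0[0],T[...,1]-c0[1])<r0+4)&(h>hc-1.5)&(h<hc+1.5); X=T[m][:,:2]
    c,rd=cv2.minEnclosingCircle(X.astype(np.float32)); print(c0,np.round(c,2),round(rd,1),len(X))
s=stt(); w=snap('wrist'); save(w,'w9'); s=stt(); T,h,a=inhand(w,s); ring(T,h,w,(90,0),2,15.5); ring(T,h,w,(0,-42),7,14.5)
b=(h>37)&(h<48)&(abs(T[...,1])<14)&(T[...,0]>20)&(T[...,0]<75); B=T[b]; print('bar side',np.percentile(B[:,1],[1,50,99]).round(1),'end',np.percentile(B[:,0],[98,99.5,100]).round(1))
print('tool mat',Rq(s['eef_rot']).as_matrix().round(4))
p=fitfix(cloud(w),[.5044,.0833,np.radians(-55.3)])
# scene camera: pins and plate
w=snap('scene'); save(w,'s2'); P=cloud(w)
plan([.50525,.08365,.200],prot(-55.3,0)[1],1,1)
E
```

```text
t 19.75 pos [505.8  85.3 206. ] yaw 34.99 tilt 0.36 F [ 0.   0.4 -4.6] M [-0.03  0.   -0.01] op 0.186 gf 117.7 j [ 1.   1.8 93.9 -0.  83.9 56. ]
t 19.80 pos [505.7  85.2 205.9] yaw 34.99 tilt 0.36 F [-0.   0.3 -4.2] M [-0.02 -0.01  0.04] op 0.187 gf 117.7 j [ 1.   1.8 93.9 -0.  83.9 56. ]
top plane z=27.28 tilt about(x,y slopes deg) -0.20 -0.04 41706
bush ring centre [ -0.06 -42.42] r 15.2 2181
(90, 0) [90.01 -0.34] 15.7 2468
(0, -42) [ -0.06 -42.42] 15.2 2007
bar side [-9.1 -0.5  8.4] end [54.6 54.9 55.1]
tool mat [[ 8.193e-01  5.734e-01  6.200e-03]
 [ 5.734e-01 -8.193e-01  1.000e-04]
 [ 5.100e-03  3.500e-03 -1.000e+00]]
fix [0.5126 0.0722] -47.54 [(1, np.float64(-2.3)), (0, np.float64(nan)), (3, np.float64(0.1)), (0, np.float64(nan)), (0, np.float64(nan))]
[[0.2,-0.3,0.3,-1.3,1,5.9,1]]
  return _methods._mean(a, axis=axis, dtype=dtype,
  ret = ret.dtype.type(ret / rcount)
```

View pics/w9.png

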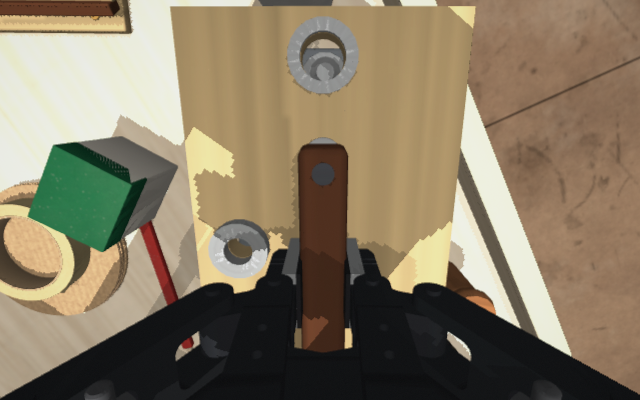

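```bash
python3 - <<'E'
from h import *
s=r.read_state(); w=load('wrist'); q=Rq(s['eef_rot'])
qi=(q.inv()*Rq(w['orientation'])).as_rotvec(degrees=True); print('cam in tool',q.inv().apply(w['eye']-s['eef_pos'])*1e3,qi.round(2))
P=cloud(w); T,h,a=inhand(w,s)
n=q.apply(np.array([a[0],a[1],-1])); n/=np.linalg.norm(n); n*=np.sign(n[2]); print('plate normal world',n.round(5),'in tool-aligned axes (deg) along x,y:',np.degrees([n@q.as_matrix()[:,0],n@q.as_matrix()[:,1]]).round(2), 'fixture x,y tilt',np.degrees([n@[.569,-.822,0],n@[.822,.569,0]]).round(2))
pl=np.array([.5044,.0833,0])+.09*np.array([.822,.5693,0]); print('pin L est',pl)
m=(np.hypot(P[...,0]-pl[0],P[...,1]-pl[1])<.014)&(P[...,2]<.15)&(P[...,2]>.10)
Z=P[m]; print(m.sum(),np.percentile(Z[:,2],[1,25,50,75,99]).round(4))
tp=Z[Z[:,2]>.1385]; print('tip',len(tp),tp.mean(0),tp.min(0),tp.max(0))
sd=Z[(Z[:,2]<.132)&(Z[:,2]>.109)]; print('side',len(sd))
np0=Z[(Z[:,2]>.134)]; 
# cone fit: top radius t at z=.141 -> 9 at .134
f=lambda p: np.where(Zc[:,2]>.134, np.hypot(Zc[:,0]-p[0],Zc[:,1]-p[1])-(.009-(Zc[:,2]-.134)/.007*p[2]), np.hypot(Zc[:,0]-p[0],Zc[:,1]-p[1])-.009)
Zc=Z[(Z[:,2]>.11)&(Z[:,2]<.1395)]; o=least_squares(f,[*pl[:2],.004],loss='soft_l1',f_scale=.0005); print('pin fit',o.x,len(Zc),np.median(abs(f(o.x))))
u,v=np.where(m)[1].mean(),np.where(m)[0].mean(); print(u,v)
# hole centre at underside in world now
t=lambda x,y,z: q.apply(np.array([x,y,z])/1e3)+s['eef_pos']
print('hole L underside',t(90.0,-.35,43.1),'centre',t(0,-.4,43.3),'small',t(-90,-.4,43.6))
E
```

```text
cam in tool [  68.31121299   -0.30407429 -131.21268128] [119.08 119.02  15.99]
top plane z=27.19 tilt about(x,y slopes deg) -0.21 -0.05 41699
bush ring centre [-2.000e-02 -4.239e+01] r 15.2 2181
plate normal world [-0.00956 -0.00153  0.99995] in tool-aligned axes (deg) along x,y: [-0.21 -0.05] fixture x,y tilt [-0.24 -0.5 ]
pin L est [0.57838  0.134537 0.      ]
718 [0.1044 0.134  0.138  0.1402 0.1416]
tip 341 [0.57861186 0.1350337  0.14024399] [0.5726756  0.12895078 0.13850083] [0.58448203 0.14080284 0.14194031]
side 0
pin fit [0.57822376 0.1345509  0.00490484] 285 0.00031149465284835073
323.4136490250696 67.33844011142061
hole L underside [0.57949229 0.13714726 0.16320369] centre [0.50573037 0.08558372 0.16255303] small [0.43199773 0.03397922 0.16180253]
```

Through the large hole at (323,55) the large pin's tip shows slightly off centre at (323,68). The plate needs about 2.5 mm of shift and 0.3–0.4° of trim before lowering, so I'll apply that.

>>> drive_tool([
  [0.2, -0.4, 0.3, -2.1, 1.3, 0, 1],
  [0, 0, 0, 0, 0, 2, 1],
  [0, 0, 0, 0, 0, 4, 1],
  [0, 0, 0, 0, 0, 4, 1],
  [0, 0, 0, 0, 0, 2, 1],
  [0, 0, 0, 0, 0, 0, 1],
  [0, 0, 0, 0, 0, 0, 1],
  [0, 0, 0, 0, 0, 0, 1],
])

```text
time_s: 20.85
eef_pos: [0.5045, 0.083, 0.1933]
eef_rot: [0.0, 0.955, 0.298, -0.001]
contact_force: [-0.0, 0.2, -4.0]
opening: 0.187
gripper_force: 117.8
```

```bash
cat > chk.py <<'E'
from h import *
w=snap('wrist'); s=stt(); q=Rq(s['eef_rot'])
P=cloud(w); T,h,a=inhand(w,s)
n=q.apply(np.array([a[0],a[1],-1])); n/=np.linalg.norm(n); n*=np.sign(n[2]); print('fixture x,y tilt',np.degrees([n@[.569,-.822,0],n@[.822,.569,0]]).round(2))
sat=cv2.cvtColor(w['img'],cv2.COLOR_RGB2HSV)[...,1]
m=(sat<60)&(np.hypot(T[...,0]-90,T[...,1])<19.5)&(h>.5)&(h<3.5); c,rd=cv2.minEnclosingCircle(T[m][:,:2].astype(np.float32)); print('ring',np.round(c,2),rd)
pl=np.array([.5044,.0833,0])+.09*np.array([.822,.5693,0])
hl=q.apply(np.array([c[0],c[1],a[2]+16])/1e3)+s['eef_pos']
m=(np.hypot(P[...,0]-pl[0],P[...,1]-pl[1])<.011)&(P[...,2]<.1395)&(P[...,2]>.12)&(h<-5); Zc=P[m]
f=lambda p: np.hypot(Zc[:,0]-p[0],Zc[:,1]-p[1])-(.009-np.clip(Zc[:,2]-.134,0,1)/.007*.0049)
o=least_squares(f,pl[:2],loss='soft_l1',f_scale=.0005); print('pin fit',o.x,len(Zc))
ctr=q.apply(np.array([c[0]-90,c[1],a[2]+16])/1e3)+s['eef_pos']
print('hole L',hl.round(4),'centre',ctr.round(4))
iv=q.inv()
print('shift needed tool xy mm: at pinL fit',(iv.apply([*(o.x-hl[:2]),0])*1e3).round(2),' pinL est',(iv.apply(np.r_[pl[:2]-hl[:2],0])*1e3).round(2),' centre est',(iv.apply(np.r_[np.array([.5044,.0833])-ctr[:2],0])*1e3).round(2))
E
python3 chk.py
```

```text
t 20.90 pos [504.5  83.  193.3] yaw 34.68 tilt 0.16 F [-0.2 -0.2 -4.8] M [-0.03  0.01 -0.02] op 0.190 gf 117.8 j [ 0.7  2.4 94.9 -0.1 82.9 56.1]
top plane z=27.26 tilt about(x,y slopes deg) -0.18 -0.05 41754
bush ring centre [ -0.07 -42.23] r 15.1 2185
fixture x,y tilt [-0.01 -0.02]
ring [90.04 -0.28] 15.774740219116211
pin fit [0.57834802 0.13466333] 559
hole L [0.5782 0.1344 0.1498] centre [0.5042 0.0832 0.15  ]
shift needed tool xy mm: at pinL fit [ 0.24 -0.17 -0.  ]  pinL est [ 0.19 -0.05 -0.  ]  centre est [ 0.2  -0.02 -0.  ]
```

Aligned to within about 0.2 mm and level, so I'm lowering the plate.

>>> drive_tool([
  [0, 0, 0, 0.2, -0.1, 2, 1],
  [0, 0, 0, 0, 0, 3, 1],
  [0, 0, 0, 0, 0, 4, 1],
  [0, 0, 0, 0, 0, 4, 1],
  [0, 0, 0, 0, 0, 4, 1],
  [0, 0, 0, 0, 0, 4, 1],
  [0, 0, 0, 0, 0, 2, 1],
  [0, 0, 0, 0, 0, 0, 1],
])

```text
time_s: 21.9
eef_pos: [0.5044, 0.0831, 0.1701]
eef_rot: [0.0, 0.955, 0.298, -0.002]
contact_force: [-0.3, 0.0, -4.2]
opening: 0.188
gripper_force: 117.8
```

```bash
python3 chk.py
```

```text
t 21.95 pos [504.5  83.1 170.3] yaw 34.69 tilt 0.16 F [-1.1 -0.4 -4.2] M [ 0.02 -0.03  0.06] op 0.186 gf 117.8 j [ 0.8  3.2 96.7 -0.1 80.2 56.1]
top plane z=27.46 tilt about(x,y slopes deg) -0.17 -0.05 41851
bush ring centre [ -0.06 -42.02] r 15.0 2185
fixture x,y tilt [-0.01 -0.01]
ring [89.94 -0.43] 15.683594703674316
pin fit [0.57858377 0.13492584] 875
hole L [0.5781 0.1346 0.1265] centre [0.5041 0.0834 0.1268]
shift needed tool xy mm: at pinL fit [ 0.57  0.04 -0.  ]  pinL est [ 0.19  0.25 -0.  ]  centre est [ 0.19  0.28 -0.  ]
```

Both pins are entered with no contact force. I'll continue down the last 20 mm.

>>> drive_tool([
  [0, 0, 0, 0.2, 0.1, 3, 1],
  [0, 0, 0, 0, 0, 4, 1],
  [0, 0, 0, 0, 0, 4, 1],
  [0, 0, 0, 0, 0, 4, 1],
  [0, 0, 0, 0, 0, 2, 1],
  [0, 0, 0, 0, 0, 1.5, 1],
  [0, 0, 0, 0, 0, 1, 1],
  [0, 0, 0, 0, 0, 0.5, 1],
])

```text
time_s: 22.95
eef_pos: [0.5047, 0.0832, 0.1502]
eef_rot: [0.0, 0.955, 0.298, -0.001]
contact_force: [-0.4, -0.5, -5.1]
opening: 0.187
gripper_force: 117.8
```

```bash
python3 chk.py
```

```text
t 23.00 pos [504.7  83.2 150.2] yaw 34.68 tilt 0.16 F [-0.6  0.9 -4.4] M [ 0.01 -0.04 -0.01] op 0.186 gf 117.8 j [ 0.8  4.  98.3 -0.1 77.8 56.1]
top plane z=27.26 tilt about(x,y slopes deg) -0.18 -0.04 41655
bush ring centre [ 2.000e-02 -4.238e+01] r 15.1 2189
fixture x,y tilt [-0.01 -0.02]
ring [90.06 -0.24] 15.808029174804688
pin fit [0.57838  0.134537] 0
hole L [0.5785 0.1346 0.1067] centre [0.5045 0.0833 0.1069]
shift needed tool xy mm: at pinL fit [-0.08 -0.03  0.  ]  pinL est [-0.08 -0.03  0.  ]  centre est [-0.07  0.01  0.  ]
```

>>> drive_tool([
  [0, 0, 0, 0, 0, 0.3, 1],
  [0, 0, 0, 0, 0, 0.3, 1],
  [0, 0, 0, 0, 0, 0.3, 1],
  [0, 0, 0, 0, 0, 0.2, 1],
  [0, 0, 0, 0, 0, 0.2, 1],
  [0, 0, 0, 0, 0, 0, 1],
  [0, 0, 0, 0, 0, 0, 1],
  [0, 0, 0, 0, 0, 0, 1],
])

```text
time_s: 24.0
eef_pos: [0.5046, 0.0831, 0.1489]
eef_rot: [0.0, 0.955, 0.298, -0.001]
contact_force: [-0.5, -0.2, -4.4]
opening: 0.188
gripper_force: 117.8
```

>>> drive_tool([
  [0, 0, 0, 0, 0, 0.3, 1],
  [0, 0, 0, 0, 0, 0.3, 1],
  [0, 0, 0, 0, 0, 0.2, 1],
  [0, 0, 0, 0, 0, 0.2, 1],
  [0, 0, 0, 0, 0, 0.2, 1],
  [0, 0, 0, 0, 0, 0, 1],
  [0, 0, 0, 0, 0, 0, 1],
  [0, 0, 0, 0, 0, 0, 1],
])

```text
time_s: 25.0
eef_pos: [0.5047, 0.0831, 0.1486]
eef_rot: [0.0, 0.955, 0.298, -0.001]
contact_force: [-7.0, -1.2, 10.8]
opening: 0.187
gripper_force: 120.1
```

>>> drive_tool([
  [0, 0, 0, 0, 0, 0, 1],
  [0, 0, 0, 0, 0, 0, 1],
  [0, 0, 0, 0, 0, 0, 1],
  [0, 0, 0, 0, 0, 0, 1],
  [0, 0, 0, 0, 0, 0, 0.5],
  [0, 0, 0, 0, 0, 0, 0.2],
  [0, 0, 0, 0, 0, 0, -0.2],
  [0, 0, 0, 0, 0, 0, -0.4],
], force=20)

```text
time_s: 26.0
eef_pos: [0.5047, 0.0831, 0.1477]
eef_rot: [0.0, 0.955, 0.298, -0.001]
contact_force: [0.2, 0.9, -0.0]
opening: 0.699
gripper_force: 0.0
```

```bash
python3 chk.py
```

```text
t 26.05 pos [504.7  83.1 147.7] yaw 34.68 tilt 0.16 F [-0.7  1.1  0.2] M [0.01 0.04 0.03] op 0.704 gf 0.0 j [ 0.8  4.1 98.5 -0.1 77.6 56.1]
top plane z=26.39 tilt about(x,y slopes deg) -0.29 -0.08 42272
bush ring centre [  0.39 -42.27] r 14.9 1384
fixture x,y tilt [-0.04 -0.13]
ring [89.98 -0.25] 15.764483451843262
pin fit [0.57838  0.134537] 0
hole L [0.5784 0.1345 0.1051] centre [0.5044 0.0833 0.1053]
shift needed tool xy mm: at pinL fit [-0.   -0.04  0.  ]  pinL est [-0.   -0.04  0.  ]  centre est [ 0.01 -0.   -0.  ]
```

Released. The plate is level with its underside at about z 106 mm. Next I'll back straight off and verify.

>>> drive_tool([
  [0, 0, 0, 0, 0, 0, -0.6],
  [0, 0, 0, 0, 0, 0, -0.6],
  [0, 0, 0, 0, 0, -8, -0.6],
  [0, 0, 0, 0, 0, -20, -0.6],
  [0, 0, 0, 0, 0, -35, -0.6],
  [0, 0, 0, 0, 0, -40, -0.6],
  [0, 0, 0, 0, 0, -40, -0.6],
  [0, 0, 0, 0, 0, -20, -0.6],
])

```text
time_s: 27.05
eef_pos: [0.5053, 0.0833, 0.3136]
eef_rot: [0.001, 0.955, 0.298, -0.0]
contact_force: [0.4, -0.7, -0.5]
opening: 0.801
gripper_force: 0.0
```

```bash
python3 - <<'E'
from h import *
s=stt()
fx=np.array([.569,-.822,0]);fy=np.array([.822,.569,0]);M=np.c_[fx,fy,[0,0,1]]
for n in('wrist','scene'):
    w=snap(n); save(w,n+'end'); L=(cloud(w).reshape(-1,3)-[.5044,.0833,0])@M*1e3
    g=(abs(L[:,0])<60)&(abs(L[:,1])<105)&(abs(L[:,2]-122)<4)
    A=np.c_[L[g][:,:2],np.ones(g.sum())]; a=np.linalg.lstsq(A,L[g][:,2],rcond=None)[0]; print(n,'top z %.2f tilt'%a[2],np.degrees(a[:2]).round(2),g.sum())
    e=L[(abs(L[:,2]-122)<4)&(abs(L[:,0])<75)&(abs(L[:,1])<125)]; print(' extents',np.percentile(e,[.3,99.7],0).round(1)[:,:2])
    for y in(90,-90):
        t=(np.hypot(L[:,0],L[:,1]-y)<8)&(L[:,2]>126)&(L[:,2]<160); print(' pin',y,t.sum(),L[t][:,2].max().round(1) if t.any() else '')
E
```

```text
t 27.05 pos [505.3  83.3 313.6] yaw 34.68 tilt 0.06 F [ 0.4 -0.7 -0.5] M [ 0.05 -0.04  0.05] op 0.801 gf 0.0 j [ 0.8  0.2 83.2 -0.1 96.5 56.1]
wrist top z 121.39 tilt [0.02 0.09] 21685
 extents [[ -64.6 -108.3]
 [  64.7  110. ]]
 pin 90 273 142.4
 pin -90 171 141.3
scene top z 121.46 tilt [-0.05  0.06] 1649
 extents [[ -68.3 -110.6]
 [  64.6  107.7]]
 pin 90 12 142.2
 pin -90 17 141.8
```

View pics/wristend.png

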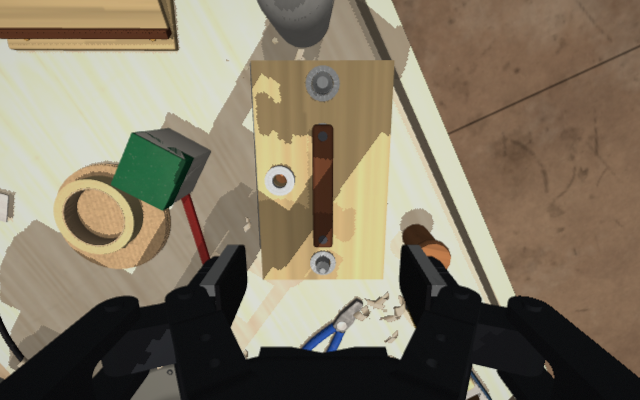

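The plate is fully home. The pins stand through both holes at (322,84) and (322,264), with tips at z 141–142. The bush at (280,181) is centred over the foot, the plate's top face is at about 122 mm and level, and everything else is untouched.

```bash
python3 -c "
from workcell import r
print(r.close_job())"
```

```text
the job is handed in; nothing more can be done
None
```

The job is handed in: the chuck grips the foot firmly and centred, the bush plate sits level and fully home on both guide pins, and the other things on the bench are undisturbed, with the job finishing at about 27 s of the 58 s limit.

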